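# Clamp the slotted foot under the ring nut

### The arm

A 7-joint arm with a two-finger parallel gripper is mounted at the origin on the work surface. World frame = base frame: x ahead of the robot, y to its left, z up, the work surface at z = 0. Lengths are in m, angles in rad, forces in N, time in s.
With the tool pointing down it reaches from about 0.425 to 0.975 m from the base axis. Payload 16.7 kg.
Tool frame: the origin (TCP) lies midway between the tips of the shut fingers; the grasp point (between the pads) lies 19 mm behind it; y points along the fingers, x is the direction in which the jaws open and shut, and the axes are right-handed (so a half turn about y gives the same grasp; the last joint's range is limited). The gripper opens to 85 mm and grips with 20 to 120 N. Pads are 22 mm wide; open, the fingers measure 114 mm over their backs; the gripper's body (76 mm by 85 mm) begins 54 mm behind the grasp point. The pads swing forward as they close: fully open they stand 13 mm farther back than shut.
Start: joints at [1.026, 0.426, 0.074, 1.606, -0.034, 1.111, -0.067], TCP at [0.26, -0.623, 0.205] pointing down, gripper open.
Joint ranges: [-2.85, 2.85], [-0.5, 2.14], [-1.23, 1.37], [0.21, 2.46], [-1.02, 4.16], [0.16, 2.05], [-2.73, 2.73]. Speed limits (rad/s): [1.89, 1.89, 2.39, 2.39, 3.01, 3.01, 3.01].

### API

Orientations are given as a unit quaternion [w, x, y, z].
In Python, from bench import monitor, imaging, job gives the robot as it stands.
- The arm moves only by the tool drive_tool, never from a script. Its argument "rows" is text: rows parted by semicolons, each of 5 numbers parted by spaces: the opening in per cent of the stroke, from 0 (shut) to 100 (fully open), then the shift along the tool's x, y, z in cm, then the turn about the tool's y in degrees. A call has 1 to 5 rows; each row shifts and turns the commanded pose from where the row before left it, along the tool's axes as they then stand; what a row does not reach is not made up. A row lasts 1/10 s, in which the tool goes at most 50 mm and 8.59 degrees, less where a joint would pass 70% of its speed; a pose out of reach is approached as far as the arm can. A call is refused whole if a number of a shift passes 5 or a number of a turn 8.59, either way. A call with a gripper value outside its range is refused whole. The fingers move at their own pace and stop on an object; the grip force is fixed at half the most. Time passes only in rows, so rows that do not move let the fingers close. It gives the time, the measured TCP pose, the force and the opening at its end, in the units of the state.
- monitor.read_state(): the state, without advancing time (a new reading comes with each control period).
- imaging.camera(name): name is "scene" or "side" or "wrist"; returns a dict with "frame" (420x560x3 uint8, red, green, blue), "intrinsics" (3x3 intrinsics, pixels), "dist_coeffs" ([k1, k2, p1, p2, k3] as OpenCV has them; the pictures are not rectified), "position" and "rotation" of the camera in the world; the wrist camera has in their place "hand_eye" (4x4, takes a point from camera to tool coordinates, whose origin is the TCP and whose axes are the tool frame's). Camera axes: x right, y up, looking along -z (the intrinsics and any distortion apply to the point x, -y, -z); pixel columns grow to the right and rows downward; lengths in m; the calibration is good to about 2 mm. A picture is of the moment at which its call begins: read the wrist's pose just before it. There is no depth.
- job.hand_in(): hands the job in, once; it reports no verdict.
The state is a dict: "clock": time; "joint_pos": joint angles; "joint_velocities": joint speeds; "joint_efforts": joint torques, N m; "tool_pos": TCP position; "ee_rot": TCP orientation; "force": force on the tool from outside, world axes, zero at the start; "wrist_torque": the same for the moment, N m; "width": finger opening in m.
Only numpy, scipy, OpenCV 4.12 (cv2) and the standard library are available. Lean on these libraries where they do the work, as an engineer would, in place of code of your own. Each camera call takes 0.05 s, during which the arm holds its last target. There are 200 camera calls.

### The job

Of the three support feet in the tray, take the one whose plate has a slot open at its end, slide it flat under the raised ring nut of the clamp stand so that the stud is nearly at the closed end of the slot, and let it rest on the base. Then screw the ring nut down clockwise, most of a turn in several grips, until the resistance clearly rises and it holds the foot firmly; do not wrench it on with brute force, and let go. Leave the other two feet in the tray, and the glue jar and the cup undisturbed.

Things in the scene. Friction and masses are not known exactly. Their poses are not given: they have to be found in the camera images.
- foot_post (a point): Centre, half-way up, of the post of the foot to take: the black upright grip, 26 (x) x 20 (y) x 40 mm tall, on an aluminium plate 100 x 50 x 8 mm, 0.22 kg, balanced nearly under the post. 28 mm above the plate's underside; plate reaches 86 mm ahead (+x), 14 mm behind. Only this foot has an open slot, 22 mm wide, 45 mm long, at its +x end. x points to the slot's open end, z up.
- foot_slot (a point): Point on the slot's middle line at the underside of the same foot, 54 mm ahead (+x) of the post's centre and 28 mm below it, 13 mm from the closed end of the slot and 32 mm from its open end. It should come to lie on the stud's axis.
- foot: The same foot as a whole. Origin: centre of the plate's underside, 36 mm ahead of the post's axis. Same axes.
- stand_axis (a point): Clamp stand: fixed steel base 130 x 130 x 20 mm with an upright threaded steel stud 16 mm thick at its middle, rising 60 mm above it. This point is on the stud's axis on top of the base, 20 mm above the bench. z up; x and y along the base's sides. The foot may come in from any side.
- ring_center (a point): Knurled brass ring nut on the stud, 50 mm outside diameter, 26 mm high in all, already started on its coarse thread (16 mm lead); it stays where it is left. Its lowest 4 mm is a narrower steel spring washer (42 mm wide) that gives up to 3 mm. This point is its centre, 13 mm above its underside. It cannot leave the stud.
- ring (a joint): Turn of the ring nut, rad, growing clockwise seen from above (screwing down): 2.55 mm down per rad. Starts at 0 to 1.2; at 0 its underside is 39.7 mm above the bench, 19.7 above the base. Free running takes 0.12 N m. With the foot beneath it touches the plate at about 4.6; then the washer adds 0.26 N m (100 N) per rad until it is flat at 5.8, where it goes hard: stop 0.3 to 0.7 past touch.
- tray: Dark grey plastic tray 200 x 300 x 30 mm (x, y, z), walls 4 mm, floor 4 mm thick, standing on the bench; origin under its centre. The three feet lie flat in a row along its y, in any order, about 95 mm apart, slots or plain ends roughly towards its +x.
- foot_hole_post (a point): Centre of the post of a foot of the same size and look whose plate has a closed round hole of 22 mm in place of the slot; stays in the tray.
- foot_plain_post (a point): Centre of the post of a foot of the same size and look with a plain plate, no opening; stays in the tray.
- glue: Glass glue jar with a blue cap, 56 mm wide, 100 mm tall, standing behind the work; origin under its centre. Bystander.
- cup: White open cup, 74 mm wide, 50 mm tall; origin under its centre. Bystander.
Not all that is in view belongs to the job. What is shaped like the foot but pink or purple is not meant.

How it is judged:
By the outcome, as a careful person would: the job done as asked, in the order asked, and still so for the second after the job is handed in, with the robot touching nothing.
It also fails if it takes over 61 s, if anything falls off the work surface, if the arm or the gripper's body presses on something with over 40 N, if the wrist force passes 120 N, or if a joint passes its speed limit or range.

## Working session

There is one attempt and no reset: what is moved stays moved. The work goes in short steps, Python scripts to look and compute and a tool call to move; the robot and the scene stay as the last step left them, time stands still between calls to the robot, and variables do not carry over. Pictures are saved under pics/ and viewed, about 8 in all and at most 12, crops included, and the job is handed in when it is done.

Besides the shell and the picture viewer there is one more tool, called after "Emit:" by a JSON object that holds its "op" and its "data", one argument or row to a line. drive_tool: Moves the arm, as the interface text tells. Its arguments: {"type":"object","properties":{"rows":{"type":"string"}},"required":["rows"]}

```bash
ls; mkdir -p pics; python3 - <<'E'
from bench import monitor, imaging
import cv2, pickle
s=monitor.read_state(); print(s)
d={}
for n in ["scene","side","wrist"]:
    c=imaging.camera(n); d[n]=c; print(n,{k:(v.tolist() if hasattr(v,'tolist') else v) for k,v in c.items() if k!='frame'})
    cv2.imwrite(f"pics/{n}0.png",c["frame"][:,:,::-1])
d['state']=s
pickle.dump(d,open("d0.pkl","wb"))
E
```

```text
pics
{'clock': 0.0, 'joint_pos': array([ 1.02548764,  0.42676103,  0.0738646 ,  1.60663248, -0.03409681,
        1.11078335, -0.06710102]), 'joint_velocities': array([-6.93007643e-04,  2.22172709e-05,  1.72356823e-04, -4.20435477e-04,
       -6.76340943e-05, -2.32781951e-04,  4.42292149e-04]), 'joint_efforts': array([-1.26814211e-03, -9.49837875e+01,  3.76015574e+00, -4.63513935e+01,
        1.91405020e-02,  1.00725880e-02, -6.25169037e-05]), 'tool_pos': array([ 0.260035  , -0.62241115,  0.20378042]), 'ee_rot': array([ 0.58876562, -0.58831245,  0.39235564, -0.39153614]), 'force': array([ 1.32776185, -0.33083218, -0.34661417]), 'wrist_torque': array([-0.02105821, -0.02295983,  0.02178546]), 'width': 0.08559433168832424}
scene {'intrinsics': [[451.94350388194925, 0.0, 277.44940048313975], [0.0, 451.94350388194925, 208.16885289443545], [0.0, 0.0, 1.0]], 'dist_coeffs': [-0.11453822814901984, 0.0, 0.0, 0.0, 0.0], 'position': [1.0862973328187278, -0.40047743045972406, 0.899797815310649], 'rotation': [0.8473129828660124, 0.2807382789974165, 0.14197574276067831, 0.42788972439148765]}
side {'
[... 156 characters left out ...]
81264, 0.0, 0.0, 0.0, 0.0], 'position': [0.0002631034192768345, -0.6121742880886611, 0.5864083672090742], 'rotation': [0.8145142623212545, 0.4496358211554788, -0.18758087455998546, -0.3149723167334106]}
wrist {'intrinsics': [[312.1215976900139, 0.0, 277.23577672249814], [0.0, 312.1215976900139, 203.7382951176666], [0.0, 0.0, 1.0]], 'dist_coeffs': [-0.04094227624711685, 0.0, 0.0, 0.0, 0.0], 'hand_eye': [[0.9999998892638553, 0.0004393342741652741, -0.00016869401227297086, 0.0010030848404863901], [-0.0003009555753354082, 0.32142567996746946, -0.9469347610491384, -0.16898940327569748], [-0.00036179830832626256, 0.9469347069586387, 0.32142577659412847, 0.08265059597242275], [0.0, 0.0, 0.0, 1.0]]}
```

View pics/scene0.png

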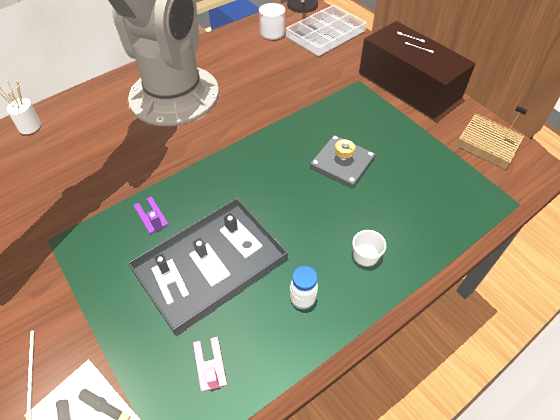

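View pics/side0.png

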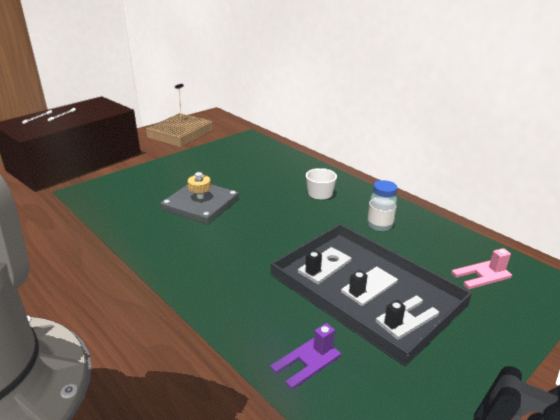

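The scene view shows three feet in the tray, with posts at (162,264), (200,247) and (231,222). Only the foot at (162,264) has an open slot; its slot is near (172,288). (200,247) is the plain foot and (231,222) has the hole. The purple foot at (152,215) and the pink one at (209,370) are decoys. The stand is at (344,158). I choose (162,264) and will check it in a close crop.

```bash
cat > h.py <<'E'
import numpy as np, cv2, pickle
from scipy.spatial.transform import Rotation as R
def rot(q): return R.from_quat(q,scalar_first=True).as_matrix()
def pose(c,s=None):
    if 'hand_eye' in c:
        T=np.array(c['hand_eye']); Rt=rot(s['ee_rot']); return Rt@T[:3,:3], Rt@T[:3,3]+s['tool_pos']
    return (rot(c['rotation']), np.array(c['position']))
def rays(c,px,s=None):
    Rm,p=pose(c,s)
    u=cv2.undistortPoints(np.array(px,float).reshape(-1,1,2),np.array(c['intrinsics']),np.array(c['dist_coeffs'])).reshape(-1,2)
    d=np.c_[u[:,0],-u[:,1],-np.ones(len(u))]@Rm.T
    return p,d/np.linalg.norm(d,axis=1)[:,None]
def onz(c,px,z,s=None):
    p,d=rays(c,px,s); return p+d*((z-p[2])/d[:,2])[:,None]
def proj(c,P,s=None):
    Rm,p=pose(c,s); P=np.atleast_2d(P)
    q=(P-p)@Rm; q=q*[1,-1,-1]
    return cv2.projectPoints(q,np.zeros(3),np.zeros(3),np.array(c['intrinsics']),np.array(c['dist_coeffs']))[0].reshape(-1,2)
def tri(c1,a,c2,b):
    (p,d),(q,e)=rays(c1,[a]),rays(c2,[b]); d,e=d[0],e[0]
    t=np.linalg.lstsq(np.c_[d,-e],q-p,rcond=None)[0]
    A,B=p+t[0]*d,q+t[1]*e; return (A+B)/2,np.linalg.norm(A-B)
E
python3 - <<'E'
from h import *
d=pickle.load(open('d0.pkl','rb'))
print(rot(d['state']['ee_rot']).round(3))
def crop(n,x,y,w=100,h=75,f=4):
    return cv2.resize(d[n]['frame'][y:y+h,x:x+w,::-1],None,fx=f,fy=f,interpolation=cv2.INTER_CUBIC)
cv2.imwrite('pics/crops.png',np.vstack([np.hstack([crop('scene',130,240),crop('scene',295,125)]),np.hstack([crop('side',350,280),crop('side',150,155)])]))
E
```

```text
[[ 0.386 -0.001  0.923]
 [-0.923  0.001  0.386]
 [-0.001 -1.    -0.   ]]
```

View pics/crops.png

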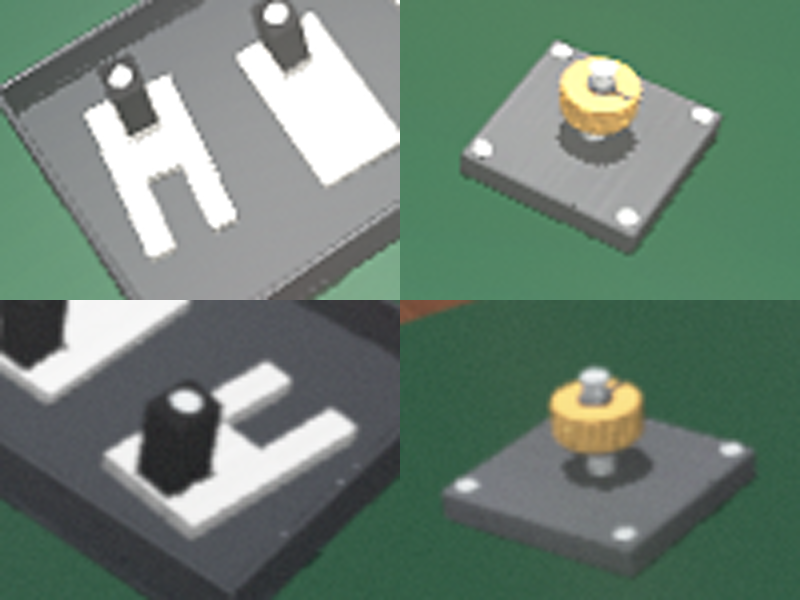

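The crop confirms that the chosen foot has an open slot. Its post cap is at scene (160,258) and side (396,305). The stud top is at scene (345,142) and side (198,173).

```bash
python3 - <<'E'
from h import *
d=pickle.load(open('d0.pkl','rb')); S,D=d['scene'],d['side']
sc=lambda x,y,ox,oy:(ox+x/4-.4,oy+y/4-.4)
a,b=sc(122,75,130,240),sc(187,101,350,280)
print('post top tri',tri(S,a,D,b), onz(S,[a],.052),onz(D,[b],.052))
a,b=sc(202,68,295,125),sc(194,75,150,155)
print('stud top tri',tri(S,a,D,b), onz(S,[a],.08),onz(D,[b],.08))
P=[sc(x,y,130,240) for x,y in [(83,113),(168,75),(237,215),(150,257)]]
q=onz(S,P,.012); print('plate scene',q[:,:2].round(4).tolist(), q.mean(0), np.degrees(np.arctan2(*(q[2]+q[3]-q[0]-q[1])[[1,0]])))
P=[sc(x,y,350,280) for x,y in [(103,157),(192,228),(356,130),(268,62)]]
q=onz(D,P,.012); print('plate side',q[:,:2].round(4).tolist(), q.mean(0), np.degrees(np.arctan2(*(q[2]+q[1]*-1)[[1,0]])))
P=[sc(x,y,295,125) for x,y in [(162,50),(303,115),(227,217),(81,148)]]
q=onz(S,P,.022); print('screws',q[:,:2].round(4).tolist(), q.mean(0)); print(np.degrees([np.arctan2(*(q[(i+1)%4]-q[i])[[1,0]]) for i in range(4)]))
P=[sc(x,y,150,155) for x,y in [(66,185),(331,150),(224,234)]]
q=onz(D,P,.022); print('screws side',q[:,:2].round(4).tolist())
# other things
for n,c,pts,z in [('scene',S,[(305,275),(368,243)],[.1,.05]),]:
    for p,zz in zip(pts,z): print('glue/cup',onz(c,[p],zz))
print('tray corners',onz(S,[(133,267),(179,323),(287,253),(236,204)],.03)[:,:2].round(3).tolist())
E
```

```text
post top tri (array([ 0.5363899 , -0.3126422 ,  0.05282071]), np.float64(0.00035495266474855623)) [[ 0.53593318 -0.31272709  0.052     ]] [[ 0.53721578 -0.31198994  0.052     ]]
stud top tri (array([0.52649227, 0.22709164, 0.0807577 ]), np.float64(0.0019784835584278166)) [[0.52677534 0.22651558 0.08      ]] [[0.5276833  0.23013397 0.08      ]]
plate scene [[0.519, -0.3383], [0.5256, -0.2871], [0.6252, -0.2991], [0.6193, -0.3497]] [ 0.57225085 -0.31854114  0.012     ] -6.655185095676544
plate side [[0.5231, -0.2865], [0.5181, -0.3352], [0.6168, -0.3483], [0.6252, -0.2984]] [ 0.57079743 -0.3171027   0.012     ] -7.554256962889978
screws [[0.4578, 0.2601], [0.5604, 0.2964], [0.597, 0.1945], [0.4956, 0.1569]] [0.52769192 0.22699509 0.022     ]
[  19.46185162  -70.28649105 -159.65246277  110.10889415]
screws side [[0.4567, 0.2604], [0.5946, 0.1948], [0.4936, 0.1588]]
glue/cup [[ 0.77304558 -0.1016019   0.1       ]]
glue/cup [[0.77449915 0.07977893 0.05      ]]
tray corners [[0.506, -0.37], [0.681, -0.351], [0.678, -0.073], [0.495, -0.09]]
```

Emit:
{"op": "drive_tool", "data": {
  "rows": "55 -1.99 0 4.16 0; 55 -1.99 0 4.16 0; 55 -1.99 0 4.16 0; 55 -1.99 0 4.16 0; 55 -1.99 0 4.16 0"
}}

```text
clock: 0.65
tool_pos: [0.4147, -0.4492, 0.2044]
ee_rot: [0.589, -0.589, 0.392, -0.392]
force: [0.5, -0.8, -1.1]
width: 0.0471
```

Emit:
{"op": "drive_tool", "data": {
  "rows": "55 -1.99 0 4.16 0; 55 -1.99 0 4.16 0; 55 -1.99 0 4.16 0; 55 -1.99 0 4.16 0; 55 0 0 0 7.5"
}}

```text
clock: 1.15
tool_pos: [0.541, -0.3067, 0.2042]
ee_rot: [0.564, -0.562, 0.428, -0.427]
force: [0.4, 0.9, 1.4]
width: 0.0472
```

Emit:
{"op": "drive_tool", "data": {
  "rows": "55 0 0 0 7.5; 55 0 0 0 7.5; 55 0 0 0 7.5; 55 0 0 0 0; 55 0 0 0 0"
}}

```text
clock: 1.65
tool_pos: [0.5366, -0.313, 0.2043]
ee_rot: [0.468, -0.468, 0.53, -0.53]
force: [0.7, 0.1, 0.6]
width: 0.0472
```

```bash
cat > look.py <<'E'
import sys
from h import *
from bench import monitor, imaging
def look(n,f,names=('wrist',)):
    s=monitor.read_state(); d={'state':s}
    for k in names:
        d[k]=imaging.camera(k); cv2.imwrite(f"pics/{f}_{k}.png",d[k]["frame"][:,:,::-1])
    pickle.dump(d,open(f"{f}.pkl","wb"))
    M=rot(s['ee_rot']); print('tcp',s['tool_pos'].round(4),'azx',np.degrees(np.arctan2(M[1,0],M[0,0])).round(2),'j',s['joint_pos'].round(2),'t',s['clock'],'w',s['width'], 'F',s['force'].round(1)); return d
if __name__=='__main__': look(0,sys.argv[1],sys.argv[2].split(','))
E
python3 look.py a wrist
```

```text
tcp [ 0.5366 -0.313   0.2043] azx -97.08 j [ 0.42  0.34  0.01  1.73 -0.    1.07 -1.27] t 1.65 w 0.04716315605199602 F [0.7 0.1 0.6]
```

View pics/a_wrist.png

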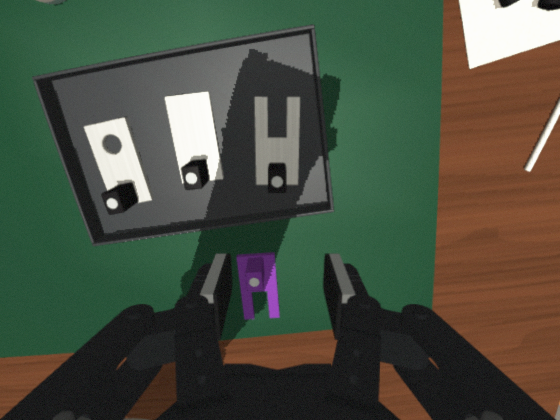

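The wrist view shows the slotted foot on the right side of the tray. Its post cap is at (277,181), its slot is at (277,117), and it lies square to the tool.

```bash
python3 - <<'E'
from h import *
d=pickle.load(open('a.pkl','rb')); W,s=d['wrist'],d['state']
q=onz(W,[(277,181.5)],.052,s); print('post top',q)
g=cv2.cvtColor(W['frame'],cv2.COLOR_RGB2GRAY)[90:192,248:306]
m=(g>120).astype(np.uint8); c=max(cv2.findContours(m,0,2)[0],key=cv2.contourArea)
a=cv2.minAreaRect(c); bx=cv2.boxPoints(a)+[248,90]; print(bx)
q=onz(W,bx,.012,s); print(q.round(4)); print(q.mean(0),[np.degrees(np.arctan2(*(q[(i+1)%4]-q[i])[[1,0]])).round(1) for i in range(4)])
# slot middle line at two rows
for r in (105,125):
    row=W['frame'][r,250:306].mean(1); i=np.where(row>110)[0]; gap=i[np.argmax(np.diff(i))]; gap2=i[np.argmax(np.diff(i))+1]
    print(onz(W,[(250+(gap+gap2)/2,r)],.012,s))
print('wall y', onz(W,[(329,207),(315,30)],.03,s))
E
```

```text
post top [[ 0.53554174 -0.3136522   0.052     ]]
[[255.  97.]
 [299.  97.]
 [299. 183.]
 [255. 183.]]
[[ 0.6234 -0.3002  0.012 ]
 [ 0.6174 -0.3483  0.012 ]
 [ 0.5201 -0.3382  0.012 ]
 [ 0.5266 -0.286   0.012 ]]
[ 0.57185436 -0.31818379  0.012     ] [np.float64(-97.1), np.float64(174.1), np.float64(82.9), np.float64(-8.4)]
[[ 0.61204205 -0.3226427   0.012     ]]
[[ 0.59045967 -0.3205062   0.012     ]]
wall y [[ 0.49188077 -0.36936093  0.03      ]
 [ 0.67867995 -0.36937108  0.03      ]]
```

Emit:
{"op": "drive_tool", "data": {
  "rows": "55 0 5 0 0; 55 0 5 0 0; 55 0 4.4 0 0; 55 0 2.5 0 0; 55 0 1.5 0 0"
}}

```text
clock: 2.2
tool_pos: [0.5355, -0.3127, 0.0181]
ee_rot: [0.467, -0.468, 0.531, -0.529]
force: [-0.2, -0.2, -0.6]
width: 0.0471
```

Emit:
{"op": "drive_tool", "data": {
  "rows": "55 0 0 0 0; 0 0 0 0 0; 0 0 0 0 0; 0 0 0 0 0; 0 0 0 0 0"
}}

```text
clock: 2.7
tool_pos: [0.5377, -0.3134, 0.0222]
ee_rot: [-0.468, 0.467, -0.53, 0.532]
force: [-1.5, 1.6, 8.2]
width: 0.017
```

Emit:
{"op": "drive_tool", "data": {
  "rows": "0 0 0 0 0; 0 0 -0.5 0 0; 0 0 -1 0 0; 0 0 -1.5 0 0; 0 0 0 0 0"
}}

```text
clock: 3.2
tool_pos: [0.5379, -0.314, 0.0533]
ee_rot: [-0.467, 0.466, -0.53, 0.532]
force: [-0.4, 0.2, -2.3]
width: 0.0171
```

Emit:
{"op": "drive_tool", "data": {
  "rows": "0 0 -3 0 0; 0 0 -4 0 0; 0 0 -3 0 0; 0 0 0 0 0; 0 0 0 0 0"
}}

```text
clock: 3.7
tool_pos: [0.5368, -0.3133, 0.151]
ee_rot: [-0.467, 0.467, -0.531, 0.531]
force: [-0.3, -0.4, -3.1]
width: 0.0172
```

```bash
python3 look.py b wrist,side; python3 -c "
import cv2,numpy as np
a=cv2.imread('pics/b_wrist.png');b=cv2.imread('pics/b_side.png')
cv2.imwrite('pics/b.png',np.hstack([cv2.resize(a[120:420,130:430],(400,400)),cv2.resize(b[150:350,290:490],(400,400))]))"
```

```text
tcp [ 0.5368 -0.3133  0.151 ] azx -97.33 j [ 0.42  0.39  0.01  1.78 -0.    0.97 -1.27] t 3.7 w 0.017193539163231464 F [-0.3 -0.4 -3.1]
```

View pics/b.png

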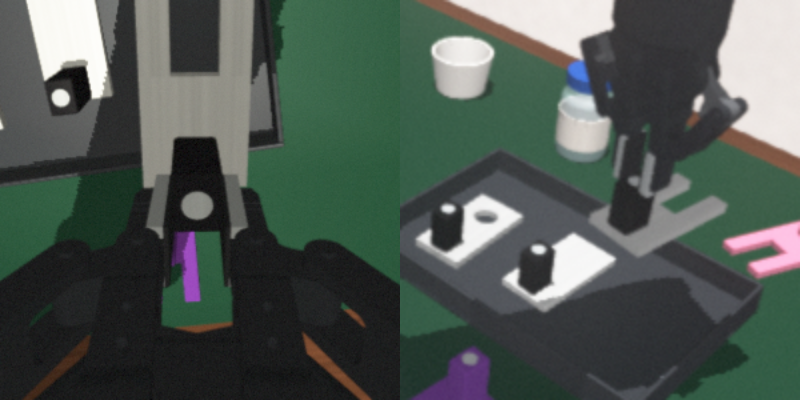

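The foot is held level by its post; the cap is at full-image (277,273) and the slot's closed end is at about (276,175). Now I measure its pose in the hand.

```bash
python3 - <<'E'
from h import *
d=pickle.load(open('b.pkl','rb')); W,s=d['wrist'],d['state']
T=rot(s['ee_rot']); t=s['tool_pos']
def tool(px,z): return ((onz(W,px,t[2]+z,s)-t)@T*1000).round(1)
sc=lambda x,y:(130+x*.75-.12,120+y*.75-.12)
print('cap',tool([sc(197,205)],.030))
print('slot closed end corners',tool([sc(170,74),sc(219,74)],-.010))
print('plate rear corners',tool([sc(142,187),sc(247,187)],-.010))
f=W['frame'][:,:,:].mean(2)
for r in (130,150,165): 
    row=f[r,220:335]; g=np.diff(row); i=np.where(abs(g)>18)[0]; print(r,i+220.5, g[i].round())
for n in [(233.6,140),(253,140),(295.5,140),(314,140)]: pass
E
```

```text
cap [[  1.1 -30.   -1.6]]
slot closed end corners [[-10.7  10.   40. ]
 [ 10.9  10.1  40. ]]
plate rear corners [[-25.5  10.  -16. ]
 [ 25.4  10.  -16.1]]
130 [230.5 231.5 255.5 256.5 257.5 293.5 294.5 295.5 318.5 319.5 320.5] [ 39.  44. -29. -49. -22.  27.  35.  28. -20. -41. -33.]
150 [230.5 231.5 232.5 255.5 256.5 257.5 293.5 294.5 295.5 318.5 319.5] [ 18.  35.  38. -19. -49. -27.  30.  30.  19. -32. -46.]
165 [231.5 232.5 233.5 256.5 257.5 293.5 294.5 317.5 318.5] [ 20.  44.  29. -30. -44.  39.  32. -21. -57.]
```

Emit:
{"op": "drive_tool", "data": {
  "rows": "0 -4 0 -1.1 0; 0 -4.54 0 -1.32 0; 0 -4.54 0 -1.32 0; 0 -4.54 0 -1.32 0; 0 -4.54 0 -1.32 0"
}}

```text
clock: 4.3
tool_pos: [0.5003, -0.0835, 0.1493]
ee_rot: [0.467, -0.468, 0.531, -0.53]
force: [1.5, 1.2, -1.9]
width: 0.0171
```

Emit:
{"op": "drive_tool", "data": {
  "rows": "0 -4.54 0 -1.32 0; 0 -4.54 0 -1.32 0; 0 -4.54 0 -1.32 0; 0 -4.54 0 -1.32 0; 0 0 0 0 -8"
}}

```text
clock: 4.8
tool_pos: [0.4705, 0.1079, 0.1497]
ee_rot: [0.504, -0.504, 0.497, -0.495]
force: [-0.0, -1.0, -1.5]
width: 0.0169
```

Emit:
{"op": "drive_tool", "data": {
  "rows": "0 0 0 0 -8; 0 0 0 0 -8; 0 0 0 0 -8; 0 0 0 0 -8; 0 0 0 0 -8"
}}

```text
clock: 5.3
tool_pos: [0.4716, 0.1014, 0.1493]
ee_rot: [-0.643, 0.644, -0.294, 0.293]
force: [0.5, -0.1, -2.2]
width: 0.0169
```

Emit:
{"op": "drive_tool", "data": {
  "rows": "0 0 0 0 -8; 0 0 0 0 -8; 0 0 0 0 -8; 0 0 0 0 0; 0 0 0 0 0"
}}

```text
clock: 5.8
tool_pos: [0.4719, 0.1013, 0.1498]
ee_rot: [-0.689, 0.69, -0.157, 0.156]
force: [0.1, 0.1, -2.4]
width: 0.0169
```

```bash
python3 look.py c wrist,scene,side
```

```text
tcp [0.4719 0.1013 0.1498] azx -25.59 j [ 0.    0.2  -0.39  2.06  0.1   0.9  -0.88] t 5.8 w 0.016862624021480546 F [ 0.1  0.1 -2.4]
```

View pics/c_wrist.png

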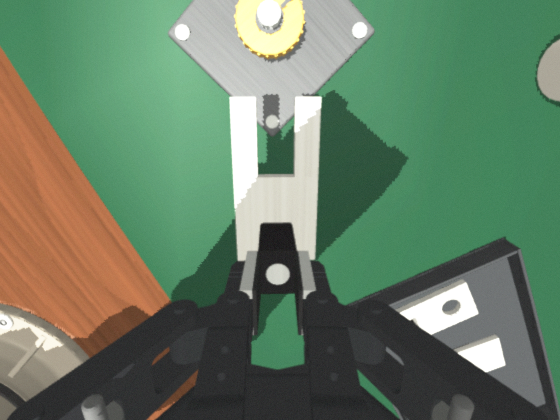

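The wrist view shows the slot opening ahead at about (276,97). The stud top is at (269,10), nearly in line with it. The base screws are at (182,32), (360,30) and (272,122).

```bash
python3 - <<'E'
from h import *
d=pickle.load(open('c.pkl','rb')); W,s=d['wrist'],d['state']
T=rot(s['ee_rot']); t=s['tool_pos']; print(T.round(3))
def both(px,z):
    w=onz(W,px,z,s); return w.round(4).tolist(), ((w-t)@T*1000).round(1).tolist()
hsv=cv2.cvtColor(W['frame'],cv2.COLOR_RGB2HSV)
m=cv2.inRange(hsv[:60],(15,80,80),(35,255,255)); i=np.argwhere(m[:, 200:340]); print('ring bbox',i.min(0)+[0,200],i.max(0)+[0,200])
st=cv2.inRange(hsv[:40,250:290],(0,0,170),(180,50,255)); j=np.argwhere(st); print('stud',j.mean(0)+[0,250],j.min(0)+[0,250],j.max(0)+[0,250])
print('stud top',both([(269,9.5)],.08))
q=onz(W,[(182,32),(360,30)],.022,s); print('screw mid',q.mean(0),((q.mean(0)-t)@T*1000).round(1))
print('slot mid', both([(275.8,100),(275.8,150)],t[2]-.010))
S=d['scene'];h=cv2.cvtColor(S['frame'],cv2.COLOR_RGB2HSV)
for n,x0,y0,x1,y1 in [('scene',310,120,380,190),('side',160,160,240,220)]:
    f=d[n]['frame'][y0:y1,x0:x1]; h=cv2.cvtColor(f,cv2.COLOR_RGB2HSV); m=cv2.inRange(h,(15,80,60),(35,255,255)); k=np.argwhere(m); print(n,'ring px y,x',k.min(0)+[y0,x0],k.max(0)+[y0,x0])
R0=[]
for u in (39.7,36.7): # bottom underside -> project ring top/bottom rim extremes
    for n in ('scene','side'):
        a=np.linspace(0,6.28,60); c=np.array([.527,.227])
        pts=np.r_[[[c[0]+.025*np.cos(x),c[1]+.025*np.sin(x),(u+26)/1000] for x in a],[[c[0]+.025*np.cos(x),c[1]+.025*np.sin(x),(u+4)/1000] for x in a]]
        p=proj(d[n],pts); print(u,n,p.min(0)[::-1].round(1),p.max(0)[::-1].round(1))
E
```

```text
[[ 0.902 -0.001  0.432]
 [-0.432 -0.     0.902]
 [-0.001 -1.    -0.001]]
ring bbox [  0 235] [ 58 304]
stud [ 17.50364078 267.70995146] [  0 250] [ 39 289]
stud top ([[0.5278, 0.2293, 0.08]], [[-4.8, 69.7, 139.6]])
screw mid [0.52689759 0.22745728 0.022     ] [ -4.7 127.7 137.6]
slot mid ([[0.5069, 0.1745, 0.1398], [0.4951, 0.1498, 0.1398]], [[-0.0, 9.9, 81.1], [-0.1, 10.0, 53.7]])
scene ring px y,x [139 335] [158 354]
side ring px y,x [175 187] [192 210]
39.7 scene [138.7 334.1] [158.5 354.3]
39.7 side [174.5 187.9] [193.5 210.9]
36.7 scene [139.5 334. ] [159.3 354.2]
36.7 side [175.6 188. ] [194.6 210.9]
```

Emit:
{"op": "drive_tool", "data": {
  "rows": "0 -0.47 3 0 0; 0 0 4 0 0; 0 0 2.5 0 0; 0 0 1.2 0 0; 0 0 0 0 0"
}}

```text
clock: 6.45
tool_pos: [0.4674, 0.1035, 0.0425]
ee_rot: [-0.69, 0.69, -0.156, 0.154]
force: [0.7, 0.2, -2.4]
width: 0.0172
```

```bash
python3 look.py d wrist,side; python3 - <<'E'
from h import *
d=pickle.load(open('d.pkl','rb')); W,s=d['wrist'],d['state']
T=rot(s['ee_rot']); t=s['tool_pos']; print(((np.array([.527,.2278,.02])-t)@T*1000).round(1))
a=cv2.imread('pics/d_wrist.png');b=cv2.imread('pics/d_side.png')
cv2.imwrite('pics/d.png',np.hstack([cv2.resize(a[0:300,130:430],(400,400)),cv2.resize(b[130:280,130:280],(400,400))]))
E
```

```text
tcp [0.4674 0.1035 0.0425] azx -25.36 j [-0.05  0.36 -0.36  2.15  0.2   0.66 -0.98] t 6.45 w 0.01724115972669672 F [ 0.7  0.2 -2.4]
[  0.7  22.3 137.9]
```

View pics/d.png

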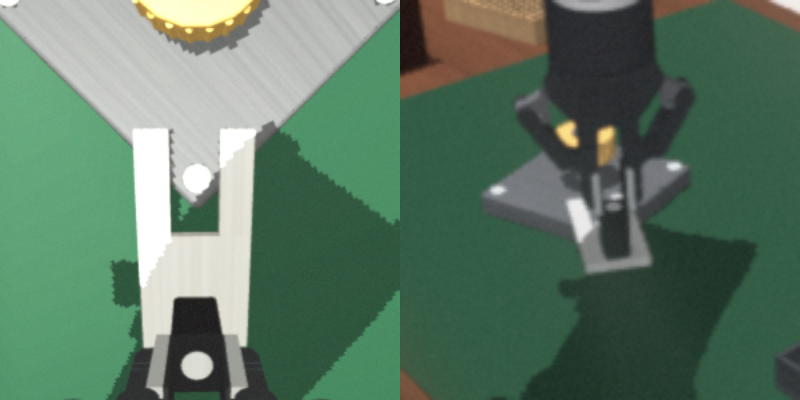

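The wrist crop shows the ring about 1 mm right of the slot's middle line, the foot low and level, and the base corner screw visible through the slot. I shift by 1 mm and slide in.

Emit:
{"op": "drive_tool", "data": {
  "rows": "0 0.1 0 1.0 0; 0 0 0 1.5 0; 0 0 0 1.5 0; 0 0 0 1.0 0; 0 0 0 0 0"
}}

```text
clock: 7.05
tool_pos: [0.4911, 0.1506, 0.0437]
ee_rot: [0.69, -0.69, 0.154, -0.154]
force: [0.0, 0.4, -2.1]
width: 0.017
```

```bash
python3 look.py e wrist; python3 - <<'E'
from h import *
d=pickle.load(open('e.pkl','rb')); W,s=d['wrist'],d['state']
T=rot(s['ee_rot']); t=s['tool_pos']; print(((np.array([.527,.2278,.02])-t)@T*1000).round(1))
hsv=cv2.cvtColor(W['frame'],cv2.COLOR_RGB2HSV)
m=cv2.inRange(hsv,(15,80,80),(35,255,255))[:200,150:400]; i=np.argwhere(m)+[0,150]; print(i.min(0),i.max(0))
c=(i.min(0)+i.max(0))/2
for z in (.062,): print('ring ctr tool',((onz(W,[c[::-1]],z,s)-t)@T*1000).round(1))
cv2.imwrite('pics/e.png',cv2.resize(cv2.imread('pics/e_wrist.png')[0:300,130:430],(600,600)))
E
```

```text
tcp [0.4911 0.1506 0.0437] azx -25.2 j [-0.12  0.4  -0.36  2.08  0.21  0.69 -1.06] t 7.05 w 0.016980192660409163 F [ 0.   0.4 -2.1]
[-0.4 23.8 85.1]
[ 28 218] [147 330]
ring ctr tool [[ -0.7 -18.2  86.7]]
```

View pics/e.png

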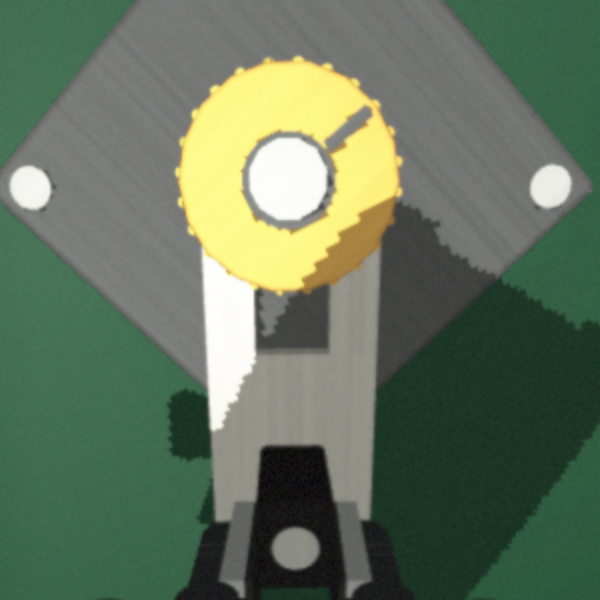

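The slot is under the ring, the stud is in line to within 1 mm, and nothing is touching. I advance the rest and lower.

Emit:
{"op": "drive_tool", "data": {
  "rows": "0 -0.05 0 1.0 0; 0 0 0 1.3 0; 0 0 0 1.0 0; 0 0 0 0 0; 0 0 0.3 0 0"
}}

```text
clock: 7.6
tool_pos: [0.5042, 0.1786, 0.0406]
ee_rot: [0.69, -0.69, 0.155, -0.155]
force: [0.3, -0.3, -2.1]
width: 0.0167
```

Emit:
{"op": "drive_tool", "data": {
  "rows": "0 0 0.15 0 0; 0 0 0 0 0; 0 0 0 0 0"
}}

```text
clock: 7.9
tool_pos: [0.504, 0.178, 0.039]
ee_rot: [-0.69, 0.69, -0.155, 0.155]
force: [-0.5, -0.7, -2.4]
width: 0.017
```

```bash
python3 look.py f wrist,side; python3 - <<'E'
from h import *
d=pickle.load(open('f.pkl','rb')); W,s=d['wrist'],d['state']
T=rot(s['ee_rot']); t=s['tool_pos']; print(((np.array([.527,.2278,.02])-t)@T*1000).round(1))
hsv=cv2.cvtColor(W['frame'],cv2.COLOR_RGB2HSV)
m=cv2.inRange(hsv,(15,80,80),(35,255,255))[:230,150:400]; i=np.argwhere(m)+[0,150]; print(i.min(0),i.max(0))
a=cv2.imread('pics/f_wrist.png');b=cv2.imread('pics/f_side.png')
cv2.imwrite('pics/f.png',np.hstack([cv2.resize(a[50:350,130:430],(400,400)),cv2.resize(b[120:240,140:260],(400,400))]))
E
```

```text
tcp [0.504 0.178 0.039] azx -25.35 j [-0.17  0.44 -0.35  2.04  0.23  0.71 -1.11] t 7.9 w 0.01704779999176542 F [-0.5 -0.7 -2.4]
[-0.5 19.  54.8]
[101 220] [209 328]
```

View pics/f.png

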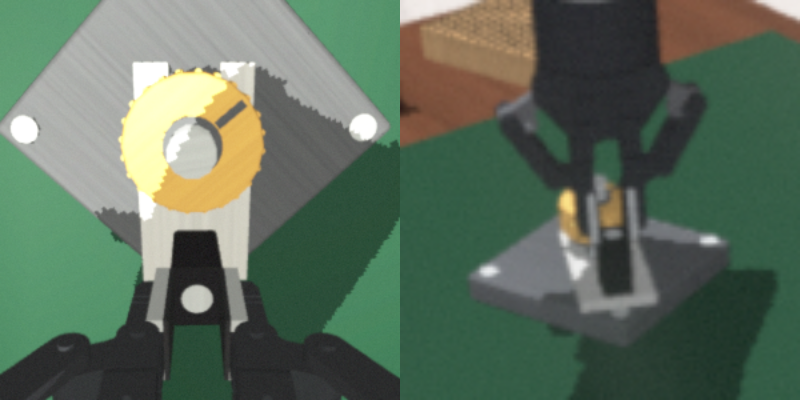

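The foot is under the ring and about 3 mm short of the target. I nudge it forward, then lower it to contact.

Emit:
{"op": "drive_tool", "data": {
  "rows": "0 -0.03 0 0.28 0; 0 0 0 0 0; 0 0 0.1 0 0; 0 0 0 0 0"
}}

```text
clock: 8.4
tool_pos: [0.5049, 0.1814, 0.0383]
ee_rot: [0.69, -0.69, 0.155, -0.155]
force: [-3.3, -0.0, 6.0]
width: 0.0168
```

Emit:
{"op": "drive_tool", "data": {
  "rows": "0 0 0.08 0 0; 0 0 0 0 0"
}}

```text
clock: 8.6
tool_pos: [0.5047, 0.1815, 0.038]
ee_rot: [0.69, -0.69, 0.155, -0.155]
force: [-8.3, -0.6, 18.5]
width: 0.0173
```

Emit:
{"op": "drive_tool", "data": {
  "rows": "0 0 -0.1 0 0; 0 0 0 0 0; 50 0 0 0 0; 50 0 0 0 0; 50 0 0 0 0"
}}

```text
clock: 9.1
tool_pos: [0.5051, 0.181, 0.0382]
ee_rot: [0.69, -0.69, 0.155, -0.155]
force: [-0.0, -0.4, 0.8]
width: 0.0426
```

Emit:
{"op": "drive_tool", "data": {
  "rows": "50 0 -2 0 0; 60 0 -4 0 0; 80 0 -4 0 0; 100 0 0 0 0; 100 0 0 0 0"
}}

```text
clock: 9.6
tool_pos: [0.5056, 0.1811, 0.1391]
ee_rot: [0.69, -0.69, 0.154, -0.156]
force: [0.0, -0.1, -1.3]
width: 0.0852
```

```bash
python3 look.py g wrist,scene,side; python3 - <<'E'
from h import *
d=pickle.load(open('g.pkl','rb')); W,s=d['wrist'],d['state']
T=rot(s['ee_rot']); t=s['tool_pos']; print(((np.array([.527,.2278,.02])-t)@T*1000).round(1))
hsv=cv2.cvtColor(W['frame'],cv2.COLOR_RGB2HSV)
m=cv2.inRange(hsv,(15,80,80),(35,255,255))[:260,150:400]; i=np.argwhere(m)+[0,150]; print(i.min(0),i.max(0))
w=cv2.imread('pics/g_wrist.png'); cv2.imwrite('pics/g.png',cv2.resize(w[0:300,130:430],(600,600)))
E
```

```text
tcp [0.5056 0.1811 0.1391] azx -25.34 j [-0.13  0.3  -0.39  1.96  0.15  0.9  -1.04] t 9.6 w 0.08515913621456672 F [ 0.  -0.1 -1.3]
[ -0.8 119.2  51.3]
[105 243] [171 308]
```

View pics/g.png

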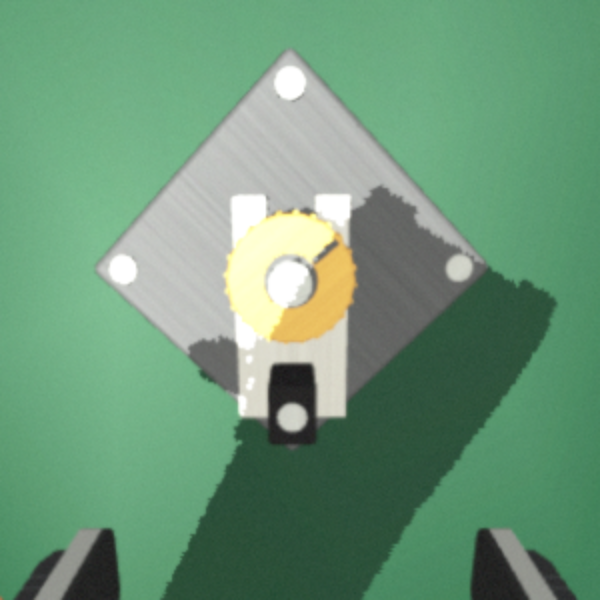

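The foot rests flat on the base with the stud in its slot. The cap is at about (276,208) and the stud top at about (275,140), full-frame.

```bash
python3 - <<'E'
from h import *
d=pickle.load(open('g.pkl','rb')); W,s=d['wrist'],d['state']
T=rot(s['ee_rot']); t=s['tool_pos']
f=lambda px,z:(((onz(W,[(130+px[0]/2-.25,px[1]/2-.25)],z,s)-t)@T)*1000).round(1)
print('cap',f((292,417),.068),'stud',f((290,281),.08),'screws mid',(f((123,269),.022)+f((460,267),.022))/2,(f((290,82),.022)))
print('plate rear',f((240,417),.028),f((347,417),.028),'front',f((231,195),.028),f((350,195),.028))
print('ring', (((onz(W,[(275.5,138)],.062,s)-t)@T)*1000).round(1))
E
```

```text
cap [[-0.5 71.1 -3.4]] stud [[-1.1 59.2 53. ]] screws mid [[ -0.9 117.2  51.6]] [[ -1.3 117.3 127.8]]
plate rear [[-25.5 111.  -17.6]] [[ 25.5 111.1 -17.7]] front [[-26.6 111.2  82.9]] [[ 24.2 111.3  82.8]]
ring [[-0.6 77.2 52.5]]
```

Emit:
{"op": "drive_tool", "data": {
  "rows": "88 -0.09 0 3 0; 88 0 0 2.18 0; 88 0 0 0 -7.8; 88 0 0 0 -7.8; 88 0 0 0 -7.8"
}}

```text
clock: 10.25
tool_pos: [0.5257, 0.2283, 0.1369]
ee_rot: [-0.707, 0.707, -0.01, 0.009]
force: [1.5, -0.1, -0.4]
width: 0.0751
```

Emit:
{"op": "drive_tool", "data": {
  "rows": "88 0 0 0 -7.8; 88 0 0 0 -7.8; 88 0 0 0 -7.8; 88 0 2 0 0; 88 0 0 0 0"
}}

```text
clock: 10.75
tool_pos: [0.5248, 0.2273, 0.1154]
ee_rot: [-0.695, 0.695, 0.13, -0.133]
force: [-0.4, -0.1, -0.5]
width: 0.0752
```

```bash
python3 look.py hh wrist; python3 - <<'E'
from h import *
s=pickle.load(open('hh.pkl','rb'))['state']
T=rot(s['ee_rot']); t=s['tool_pos']; print(((np.array([.527,.2278,.02])-t)@T*1000).round(1))
s0=pickle.load(open('g.pkl','rb'))['state']
ax=s0['tool_pos']+rot(s0['ee_rot'])@[-.0009,0,.0517]; print(ax,((ax-t)@T*1000).round(1)); print('tq',s['wrist_torque'])
E
```

```text
tcp [0.5248 0.2273 0.1154] azx 21.46 j [-0.08  0.41 -0.55  1.89  0.27  0.91 -0.38] t 10.75 w 0.07523613907107797 F [-0.4 -0.1 -0.5]
[ 2.7 95.4 -0.3]
[0.52688674 0.2281708  0.1391719 ] [  2.2 -23.8   0.1]
tq [0.00448853 0.04348056 0.04305202]
```

Emit:
{"op": "drive_tool", "data": {
  "rows": "88 0.22 2 0 0; 88 0 3 0 0; 88 0 2 0 0; 88 0 1.1 0 0; 88 0 0 0 0"
}}

```text
clock: 11.3
tool_pos: [0.5277, 0.2289, 0.0363]
ee_rot: [-0.695, 0.695, 0.131, -0.132]
force: [0.5, -0.1, 0.1]
width: 0.0755
```

Emit:
{"op": "drive_tool", "data": {
  "rows": "0 0 0 0 0; 0 0 0 0 0; 0 0 0 0 0; 0 0 0 0 0"
}}

```text
clock: 11.7
tool_pos: [0.5284, 0.2291, 0.0387]
ee_rot: [-0.695, 0.695, 0.132, -0.132]
force: [-43.6, -16.4, 56.0]
width: 0.0173
```

```bash
cat > st.py <<'E'
from h import *
from bench import monitor
s=monitor.read_state(); T=rot(s['ee_rot']); t=s['tool_pos']
print('t',s['clock'],'tcp',t.round(4),'azx',np.degrees(np.arctan2(T[1,0],T[0,0])).round(1),'F tool',(s['force']@T).round(1),'tq tool',(s['wrist_torque']@T).round(3),'w',round(s['width'],4),'axis in tool',((np.array([.5270,.2280,.05])-t)@T*1000).round(1),'j7',s['joint_pos'][6].round(2))
E
python3 st.py
```

```text
t 11.7 tcp [0.5284 0.2291 0.0387] azx 21.5 F tool [-46.6 -56.    0.7] tq tool [1.3600e-01 3.0000e-03 1.0233e+01] w 0.0173 axis in tool [ -1.7 -11.3  -0.5] j7 -0.45
```

```bash
python3 look.py i wrist,side,scene; python3 - <<'E'
import cv2,numpy as np
a=cv2.imread('pics/i_wrist.png');b=cv2.imread('pics/i_side.png');c=cv2.imread('pics/i_scene.png')
cv2.imwrite('pics/i.png',np.hstack([cv2.resize(a[120:420,155:405],(500,600)),np.vstack([cv2.resize(b[110:230,140:260],(300,300),interpolation=2),cv2.resize(c[90:210,285:405],(300,300),interpolation=2)])]))
E
```

```text
tcp [0.5284 0.2291 0.0387] azx 21.46 j [-0.12  0.52 -0.51  1.94  0.35  0.77 -0.45] t 11.7 w 0.0173068588377184 F [-43.6 -16.4  56. ]
```

View pics/i.png

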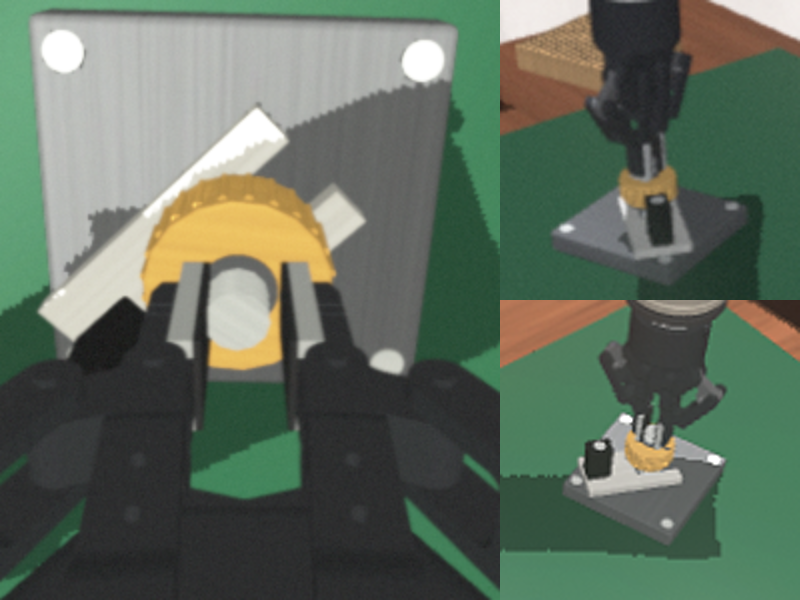

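The picture shows my mistake. The pads closed on the stud above the ring, because the real fingertips stand about 28 mm behind the nominal TCP. The foot still lies in place. I open and go lower.

Emit:
{"op": "drive_tool", "data": {
  "rows": "88 0 0 0 0; 88 0 0 0 0; 88 0 0 0 0; 88 0 0 0 0"
}}

```text
clock: 12.25
tool_pos: [0.5285, 0.229, 0.0373]
ee_rot: [0.695, -0.695, -0.132, 0.132]
force: [0.5, 0.3, -0.7]
width: 0.0706
```

```bash
python3 st.py; python3 look.py j wrist; python3 - <<'E'
from h import *
d=pickle.load(open('j.pkl','rb')); W,s=d['wrist'],d['state']
T=rot(s['ee_rot']); t=s['tool_pos']
hsv=cv2.cvtColor(W['frame'],cv2.COLOR_RGB2HSV)
m=cv2.inRange(hsv,(12,80,60),(35,255,255)); n,l,st,c=cv2.connectedComponentsWithStats(m); k=1+np.argmax(st[1:,4]); print('ring blob x,y,w,h',st[k])
x,y,w,h=st[k]
for r in range(y,y+h,8):
    i=np.where(l[r]==k)[0]; print(r,i.min(),i.max(),end=' | ')
# stud: bright in ring
g=cv2.cvtColor(W['frame'],cv2.COLOR_RGB2GRAY); sub=(hsv[y:y+h,x:x+w,1]<60)&(g[y:y+h,x:x+w]>150); q=np.argwhere(sub); print('\nstud px',q.mean(0)+[y,x],q.min(0)+[y,x],q.max(0)+[y,x])
E
```

```text
t 12.25 tcp [0.5285 0.229  0.0373] azx 21.5 F tool [0.6 0.7 0.1] tq tool [-0.008 -0.055 -0.029] w 0.0706 axis in tool [ -1.8 -12.7  -0.4] j7 -0.45
tcp [0.5285 0.229  0.0373] azx 21.47 j [-0.12  0.52 -0.5   1.94  0.35  0.77 -0.45] t 12.25 w 0.07061130135330956 F [ 0.5  0.3 -0.7]
ring blob x,y,w,h [ 225  208   99   99 5987]Traceback (most recent call last):
  File "<stdin>", line 6, in <module>
ValueError: too many values to unpack (expected 4)
```

Emit:
{"op": "drive_tool", "data": {
  "rows": "90 -0.17 0 0 0; 90 0 0.5 0 0; 90 0 0.8 0 0; 90 0 0.7 0 0; 90 0 0 0 0"
}}

```text
clock: 12.8
tool_pos: [0.5261, 0.2281, 0.0159]
ee_rot: [-0.695, 0.695, 0.131, -0.132]
force: [-0.6, 0.3, 0.3]
width: 0.0766
```

Emit:
{"op": "drive_tool", "data": {
  "rows": "90 0 0.6 0 0; 90 0 0.4 0 0; 90 0 0 0 0"
}}

```text
clock: 13.1
tool_pos: [0.5265, 0.2283, 0.0066]
ee_rot: [-0.695, 0.695, 0.131, -0.132]
force: [-0.8, 0.1, 0.7]
width: 0.0767
```

```bash
python3 st.py
```

```text
t 13.1 tcp [0.5265 0.2283 0.0066] azx 21.5 F tool [-0.7 -0.7  0.4] tq tool [-0.007 -0.02   0.002] w 0.0767 axis in tool [  0.3 -43.4  -0.5] j7 -0.48
```

Emit:
{"op": "drive_tool", "data": {
  "rows": "0 0 0 0 0; 0 0 0 0 0; 0 0 0 0 0"
}}

```text
clock: 13.4
tool_pos: [0.5268, 0.2285, 0.0078]
ee_rot: [-0.695, 0.695, 0.132, -0.132]
force: [-2.5, -0.6, 6.8]
width: 0.0482
```

```bash
python3 st.py
```

```text
t 13.4 tcp [0.5268 0.2285 0.0078] azx 21.5 F tool [-2.5 -6.8  0.3] tq tool [ 0.019 -0.019  0.732] w 0.0482 axis in tool [  0.  -42.2  -0.5] j7 -0.48
```

Emit:
{"op": "drive_tool", "data": {
  "rows": "0 0 0.02 0 5; 0 0 0.04 0 8.5; 0 0 0.04 0 8.5; 0 0 0.04 0 8.5; 0 0 0.04 0 8.5"
}}

```text
clock: 13.9
tool_pos: [0.5264, 0.2284, 0.006]
ee_rot: [-0.698, 0.699, -0.11, 0.11]
force: [-6.7, -1.7, 10.1]
width: 0.0488
```

```bash
python3 st.py
```

```text
t 13.9 tcp [0.5264 0.2284 0.006 ] azx -17.9 F tool [ -5.8 -10.1  -3.7] tq tool [-0.776 -0.106  1.331] w 0.0488 axis in tool [  0.7 -44.   -0.2] j7 -1.05
```

Emit:
{"op": "drive_tool", "data": {
  "rows": "0 0 0.04 0 8.5; 0 0 0.04 0 8.5; 0 0 0.04 0 8.5; 0 0 0.04 0 8.5; 0 0 0.04 0 8.5"
}}

```text
clock: 14.4
tool_pos: [0.526, 0.2288, 0.0041]
ee_rot: [-0.611, 0.611, -0.356, 0.355]
force: [-10.5, 0.0, 13.4]
width: 0.0488
```

Emit:
{"op": "drive_tool", "data": {
  "rows": "0 0 0.04 0 8.5; 0 0 0 0 0; 88 0 0 0 0; 88 0 0 0 0; 88 0 0 0 0"
}}

```text
clock: 14.9
tool_pos: [0.5271, 0.2285, 0.0032]
ee_rot: [0.585, -0.584, 0.398, -0.398]
force: [0.5, -0.1, 1.0]
width: 0.0752
```

```bash
python3 st.py
```

```text
t 14.9 tcp [0.5271 0.2285 0.0032] azx -68.5 F tool [ 0.2 -1.   0.4] tq tool [-0.026 -0.008  0.006] w 0.0752 axis in tool [  0.4 -46.8  -0.2] j7 -1.78
```

Emit:
{"op": "drive_tool", "data": {
  "rows": "88 0 -0.1 0 -8.5; 88 0 -0.1 0 -8.5; 88 0 0 0 -8.5; 88 0 0 0 -8.5; 88 0 0 0 -8.5"
}}

```text
clock: 15.4
tool_pos: [0.527, 0.2284, 0.0051]
ee_rot: [0.69, -0.689, 0.157, -0.157]
force: [-0.3, -0.0, 0.1]
width: 0.0751
```

Emit:
{"op": "drive_tool", "data": {
  "rows": "88 0 0 0 -8.5; 88 0 0 0 -8.5; 88 0 0 0 -8.5; 88 0 0 0 -8.5; 88 0 0 0 -8.5"
}}

```text
clock: 15.9
tool_pos: [0.5271, 0.2283, 0.0051]
ee_rot: [0.7, -0.699, -0.103, 0.103]
force: [0.5, -0.5, -0.6]
width: 0.0752
```

Emit:
{"op": "drive_tool", "data": {
  "rows": "88 0 0 0 -4; 88 0 0 0 0"
}}

```text
clock: 16.1
tool_pos: [0.527, 0.2282, 0.005]
ee_rot: [0.696, -0.696, -0.126, 0.126]
force: [-0.4, -0.7, -0.1]
width: 0.075
```

```bash
python3 st.py
```

```text
t 16.1 tcp [0.527  0.2282 0.005 ] azx 20.5 F tool [-0.6  0.1 -0.5] tq tool [-0.022 -0.024  0.019] w 0.075 axis in tool [ -0.1 -45.   -0.1] j7 -0.5
```

Emit:
{"op": "drive_tool", "data": {
  "rows": "0 -0.04 0 0.05 0; 0 0 0 0 0; 0 0 0 0 0; 0 0 0.02 0 5; 0 0 0.04 0 8.5"
}}

```text
clock: 16.6
tool_pos: [0.5266, 0.2289, 0.0049]
ee_rot: [0.706, -0.706, -0.042, 0.041]
force: [-1.4, -0.8, 5.7]
width: 0.0483
```

Emit:
{"op": "drive_tool", "data": {
  "rows": "0 0 0.04 0 8.5; 0 0 0.04 0 8.5; 0 0 0.04 0 8.5; 0 0 0.04 0 8.5; 0 0 0.04 0 8.5"
}}

```text
clock: 17.1
tool_pos: [0.5265, 0.2289, 0.003]
ee_rot: [0.673, -0.673, 0.218, -0.218]
force: [-2.6, -2.3, 7.0]
width: 0.0486
```

```bash
python3 st.py
```

```text
t 17.1 tcp [0.5265 0.2289 0.003 ] azx -35.9 F tool [-0.7 -7.  -3.4] tq tool [-0.524 -0.122  0.143] w 0.0486 axis in tool [  1.  -47.   -0.4] j7 -1.32
```

Emit:
{"op": "drive_tool", "data": {
  "rows": "0 0 0.04 0 8.5; 0 0 0.04 0 8.5; 0 0 0.04 0 8.5; 0 0 0.04 0 8.5; 0 0 0 0 0"
}}

```text
clock: 17.6
tool_pos: [0.5264, 0.229, 0.0014]
ee_rot: [0.58, -0.579, 0.405, -0.405]
force: [-1.9, -2.1, 8.5]
width: 0.0487
```

```bash
python3 st.py
```

```text
t 17.6 tcp [0.5264 0.229  0.0014] azx -69.9 F tool [ 1.3 -8.5 -2.5] tq tool [-0.637  0.076 -0.299] w 0.0487 axis in tool [  1.2 -48.6   0.3] j7 -1.81
```

Emit:
{"op": "drive_tool", "data": {
  "rows": "88 0 0 0 0; 88 0 0 0 0; 88 0 -0.2 0 0; 88 0 -0.2 0 -8.5; 88 0 0 0 -8.5"
}}

```text
clock: 18.1
tool_pos: [0.5264, 0.229, 0.0052]
ee_rot: [0.635, -0.635, 0.311, -0.311]
force: [0.8, 0.8, -0.4]
width: 0.0751
```

Emit:
{"op": "drive_tool", "data": {
  "rows": "88 0 0 0 -8.5; 88 0 0 0 -8.5; 88 0 0 0 -8.5; 88 0 0 0 -8.5; 88 0 0 0 -8.5"
}}

```text
clock: 18.6
tool_pos: [0.5264, 0.2287, 0.005]
ee_rot: [0.705, -0.705, 0.06, -0.06]
force: [1.1, -0.7, -0.8]
width: 0.0749
```

Emit:
{"op": "drive_tool", "data": {
  "rows": "88 0 0 0 -8.5; 88 0 0 0 -8.5; 88 0 0 0 -8.5; 88 0 0 0 -8.5; 88 0 0 0 0"
}}

```text
clock: 19.1
tool_pos: [0.5264, 0.2285, 0.0048]
ee_rot: [0.692, -0.691, -0.148, 0.148]
force: [0.3, -0.3, -0.8]
width: 0.0749
```

```bash
python3 st.py
```

```text
t 19.1 tcp [0.5264 0.2285 0.0048] azx 24.1 F tool [ 0.1  0.8 -0.4] tq tool [-0.011  0.02  -0.025] w 0.0749 axis in tool [  0.3 -45.2  -0.6] j7 -0.45
```

Emit:
{"op": "drive_tool", "data": {
  "rows": "0 0 0 0 0; 0 0 0 0 0; 0 0 0 0 0; 0 0 0.02 0 5; 0 0 0.03 0 7"
}}

```text
clock: 19.6
tool_pos: [0.5266, 0.2288, 0.0048]
ee_rot: [0.703, -0.703, -0.072, 0.071]
force: [-1.1, -1.2, 5.6]
width: 0.0483
```

```bash
python3 st.py
```

```text
t 19.6 tcp [0.5266 0.2288 0.0048] azx 11.6 F tool [-1.3 -5.6 -1. ] tq tool [-0.243 -0.107  0.161] w 0.0483 axis in tool [  0.2 -45.2  -0.9] j7 -0.63
```

Emit:
{"op": "drive_tool", "data": {
  "rows": "0 0 0.03 0 8; 0 0 0.03 0 8"
}}

```text
clock: 19.8
tool_pos: [0.5265, 0.2288, 0.0041]
ee_rot: [-0.707, 0.707, -0.028, 0.028]
force: [-1.2, -1.1, 2.7]
width: 0.0479
```

```bash
python3 st.py
```

```text
t 19.8 tcp [0.5265 0.2288 0.0041] azx -4.5 F tool [-1.1 -2.7 -1.1] tq tool [-0.288 -0.098  0.032] w 0.0479 axis in tool [  0.6 -45.9  -0.7] j7 -0.87
```

Emit:
{"op": "drive_tool", "data": {
  "rows": "0 0 0.03 0 8; 0 0 0.03 0 8"
}}

```text
clock: 20.0
tool_pos: [0.5264, 0.2288, 0.0034]
ee_rot: [0.696, -0.696, 0.126, -0.126]
force: [-0.7, -0.6, 0.8]
width: 0.0484
```

```bash
python3 st.py
```

```text
t 20.0 tcp [0.5264 0.2288 0.0034] azx -20.5 F tool [-0.4 -0.8 -0.8] tq tool [-0.238 -0.148 -0.088] w 0.0484 axis in tool [  0.8 -46.6  -0.6] j7 -1.1
```

Emit:
{"op": "drive_tool", "data": {
  "rows": "0 0 0.03 0 8; 0 0 0.03 0 8"
}}

```text
clock: 20.2
tool_pos: [0.5263, 0.2288, 0.0027]
ee_rot: [-0.672, 0.672, -0.221, 0.222]
force: [0.4, -0.1, -0.9]
width: 0.0485
```

```bash
python3 st.py
```

```text
t 20.2 tcp [0.5263 0.2288 0.0027] azx -36.5 F tool [0.4 0.9 0.2] tq tool [-0.055 -0.151 -0.118] w 0.0485 axis in tool [  1.1 -47.3  -0.2] j7 -1.33
```

Emit:
{"op": "drive_tool", "data": {
  "rows": "0 0 0.03 0 6; 0 0 0.03 0 6"
}}

```text
clock: 20.4
tool_pos: [0.5263, 0.2289, 0.0022]
ee_rot: [0.645, -0.645, 0.29, -0.29]
force: [-1.7, -0.1, 2.1]
width: 0.0482
```

```bash
python3 st.py
```

```text
t 20.4 tcp [0.5263 0.2289 0.0022] azx -48.4 F tool [-1.1 -2.1 -1.3] tq tool [-0.325 -0.117 -0.103] w 0.0482 axis in tool [  1.2 -47.8  -0.1] j7 -1.5
```

Emit:
{"op": "drive_tool", "data": {
  "rows": "0 0 0.02 0 6; 0 0 0.02 0 6"
}}

```text
clock: 20.6
tool_pos: [0.5263, 0.2289, 0.0017]
ee_rot: [0.611, -0.611, 0.356, -0.356]
force: [-0.8, -0.2, -1.5]
width: 0.0479
```

```bash
python3 st.py
```

```text
t 20.6 tcp [0.5263 0.2289 0.0017] azx -60.4 F tool [-0.2  1.5 -0.8] tq tool [-0.075 -0.179 -0.167] w 0.0479 axis in tool [  1.2 -48.3   0.2] j7 -1.67
```

Emit:
{"op": "drive_tool", "data": {
  "rows": "0 0 0.02 0 5; 0 0 0.02 0 5"
}}

```text
clock: 20.8
tool_pos: [0.5262, 0.229, 0.0013]
ee_rot: [0.578, -0.578, 0.407, -0.407]
force: [-1.3, 0.2, -0.1]
width: 0.0486
```

```bash
python3 st.py
```

```text
t 20.8 tcp [0.5262 0.229  0.0013] azx -70.4 F tool [-0.7  0.1 -1.2] tq tool [-0.149 -0.413 -0.246] w 0.0486 axis in tool [  1.2 -48.7   0.4] j7 -1.81
```

Emit:
{"op": "drive_tool", "data": {
  "rows": "0 0 0 0 0"
}}

```text
clock: 20.9
tool_pos: [0.5262, 0.229, 0.0013]
ee_rot: [0.578, -0.578, 0.407, -0.407]
force: [-0.9, 0.3, 2.1]
width: 0.0484
```

```bash
python3 st.py
```

```text
t 20.9 tcp [0.5262 0.229  0.0013] azx -70.2 F tool [-0.6 -2.1 -0.7] tq tool [-0.25   0.158 -0.27 ] w 0.0484 axis in tool [  1.3 -48.7   0.4] j7 -1.81
```

Emit:
{"op": "drive_tool", "data": {
  "rows": "0 0 0 0 0"
}}

```text
clock: 21.0
tool_pos: [0.5262, 0.229, 0.0013]
ee_rot: [0.579, -0.579, 0.405, -0.405]
force: [-1.5, -0.2, 3.0]
width: 0.0485
```

```bash
python3 st.py
```

```text
t 21.0 tcp [0.5262 0.229  0.0013] azx -70.0 F tool [-0.4 -3.  -1.5] tq tool [-0.289  0.284 -0.064] w 0.0485 axis in tool [  1.2 -48.7   0.4] j7 -1.81
```

Emit:
{"op": "drive_tool", "data": {
  "rows": "0 0 0 0 1.5; 0 0 0 0 1.5; 0 0 0 0 1.5"
}}

```text
clock: 21.3
tool_pos: [0.5262, 0.229, 0.0012]
ee_rot: [0.563, -0.562, 0.429, -0.428]
force: [-2.1, 0.8, 1.4]
width: 0.0486
```

```bash
python3 st.py; python3 -c "
from bench import monitor
for i in range(3): print(monitor.read_state()['wrist_torque'][2])"
```

```text
t 21.3 tcp [0.5262 0.229  0.0012] azx -74.6 F tool [-1.3 -1.4 -1.8] tq tool [-0.233 -0.433  0.224] w 0.0486 axis in tool [  1.1 -48.8   0.5] j7 -1.87
0.43298981399641623
0.43298981399641623
0.43298981399641623
```

Torque has clearly risen to 0.43 N·m, from about 0.12 free, with no side force. I let go, rise to the same viewpoint as my earlier picture, and measure how far the ring has come down before deciding on more.

Emit:
{"op": "drive_tool", "data": {
  "rows": "88 0 0 0 0; 88 0 0 0 0; 88 0 0 0 0; 88 0 -1 0 0; 88 0 -2.57 0 -8.5"
}}

```text
clock: 21.8
tool_pos: [0.5251, 0.2283, 0.0361]
ee_rot: [-0.592, 0.594, -0.386, 0.385]
force: [-0.7, 0.8, 0.7]
width: 0.0753
```

Emit:
{"op": "drive_tool", "data": {
  "rows": "88 0 0 0 -8.5; 88 0 0 0 -8.5; 88 0 0 0 -8.5; 88 0 0 0 -8.5; 88 0 0 0 -8.5"
}}

```text
clock: 22.3
tool_pos: [0.5266, 0.2287, 0.0377]
ee_rot: [0.693, -0.693, 0.142, -0.142]
force: [-0.3, 0.1, 0.3]
width: 0.0749
```

Emit:
{"op": "drive_tool", "data": {
  "rows": "88 0 0 0 -8.5; 88 0 0 0 -8.5; 88 0 0 0 -8.5; 88 0 0 0 -8.5; 88 0 0 0 -8.5"
}}

```text
clock: 22.8
tool_pos: [0.5267, 0.2285, 0.0377]
ee_rot: [-0.697, 0.697, 0.119, -0.118]
force: [0.6, -0.4, -0.2]
width: 0.0752
```

Emit:
{"op": "drive_tool", "data": {
  "rows": "88 0 0 0 -3; 88 0 0 0 0; 88 0 0 0 0"
}}

```text
clock: 23.1
tool_pos: [0.5266, 0.2286, 0.0373]
ee_rot: [-0.694, 0.694, 0.134, -0.134]
force: [-0.2, -0.4, 1.2]
width: 0.0746
```

```bash
python3 st.py; python3 look.py k wrist,side,scene; python3 - <<'E'
from h import *
for n in 'jk':
    d=pickle.load(open(n+'.pkl','rb')); W,s=d['wrist'],d['state']
    hsv=cv2.cvtColor(W['frame'],cv2.COLOR_RGB2HSV)
    m=cv2.inRange(hsv,(12,80,60),(35,255,255)); _,l,st,c=cv2.connectedComponentsWithStats(m); k=1+np.argmax(st[1:,4]); print(n,st[k],s['tool_pos'].round(4))
    x,y,w,h,_a=st[k]
    for r in range(y,y+h,9):
        i=np.where(l[r]==k)[0]; print((r,int(i.min()),int(i.max())),end=' ')
    print()
a=cv2.imread('pics/j_wrist.png')[150:350,180:380];b=cv2.imread('pics/k_wrist.png')[150:350,180:380]
cv2.imwrite('pics/jk.png',np.hstack([cv2.resize(v,(400,400),interpolation=2) for v in (a,b)]+[]))
E
```

```text
t 23.1 tcp [0.5266 0.2286 0.0373] azx 21.8 F tool [-0.4 -1.2 -0.3] tq tool [-0.037  0.023  0.014] w 0.0746 axis in tool [  0.2 -12.7  -0.7] j7 -0.43
tcp [0.5266 0.2286 0.0373] azx 21.84 j [-0.14  0.51 -0.48  1.94  0.33  0.76 -0.43] t 23.1 w 0.07464083984128689 F [-0.2 -0.4  1.2]
j [ 225  208   99   99 5987] [0.5285 0.229  0.0373]
(208, 266, 281) (217, 245, 302) (226, 237, 311) (235, 231, 316) (244, 228, 319) (253, 227, 321) (262, 226, 321) (271, 226, 321) (280, 229, 319) (289, 235, 312) (298, 246, 301) 
k [ 232  201   93   90 4805] [0.5266 0.2286 0.0373]
(201, 276, 279) (210, 252, 304) (219, 244, 312) (228, 238, 316) (237, 235, 320) (246, 234, 321) (255, 233, 323) (264, 234, 321) (273, 239, 316) (282, 248, 308)
```

```bash
python3 - <<'E'
from h import *
from scipy.optimize import brentq
ax=np.array([.5266,.2287])
for n,row,wid in (('j',307.,99),('k',291.,93)):
    d=pickle.load(open(n+'.pkl','rb')); W,s=d['wrist'],d['state']; T=rot(s['ee_rot'])
    cx=np.r_[ax,0]
    far=lambda z,a=cx: proj(W,[a*[1,1,0]+[0,0,z]-T[:,2]*.025*[1,1,0]],s)[0,1]
    z=brentq(lambda z:far(z)-row,.03,.09)
    f=lambda z:(lambda p:p[:,0].max()-p[:,0].min())(proj(W,[[ax[0]+.025*np.cos(t),ax[1]+.025*np.sin(t),z] for t in np.linspace(0,6.28,200)],s))
    z2=brentq(lambda z:f(z)-wid,.02,.1)
    print(n,'ring top z by far rim',round(z*1000,1),'theta',(65.7-z*1000)/2.55,'| by width',round(z2*1000,1),(65.7-z2*1000)/2.55)
    # stud far edge / centre from frame: bright low-sat blob inside
    hsv=cv2.cvtColor(W['frame'],cv2.COLOR_RGB2HSV); p=proj(W,[np.r_[ax,.08]],s)[0]; print(' stud top predicted px',p.round(1),'1mm axis z shift px',far(z)-far(z,cx+np.r_[T[:2,2]*.001,0]))
    x,y=int(p[0]),int(p[1]); w=hsv[y-40:y+40,x-30:x+30]; m=((w[:,:,1]<60)&(w[:,:,2]>150)).astype(np.uint8); _,l,st,c=cv2.connectedComponentsWithStats(m); k=1+np.argmax(st[1:,4]); print(' stud blob',st[k]+[x-30,y-40,0,0,0],(c[k]+[x-30,y-40]).round(1))
E
```

```text
j ring top z by far rim 65.9 theta -0.09632685345507651 | by width 67.6 -0.7448364319570127
 stud top predicted px [273.2 281.4] 1mm axis z shift px 1.552956539760828
 stud blob [ 257  255   33   42 1109] [273.4 275.7]
k ring top z by far rim 50.7 theta 5.869588738142963 | by width 56.9 3.4573404999920996
 stud top predicted px [277.5 282. ] 1mm axis z shift px 1.4624112072188495
 stud blob [ 247  245   48   64 1672] [273.7 275.1]
```

View pics/jk.png

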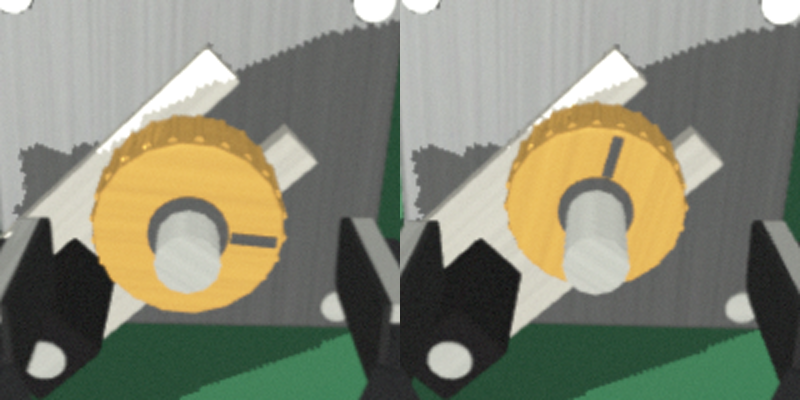

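The mark has gone round by about 278°, which agrees with the sum of my grips (4.87 rad), so nothing slipped. The foot is unmoved. I refine the absolute ring height from the rim edges of both pictures.

```bash
python3 - <<'E'
from h import *
from scipy.optimize import least_squares
def rim(n,r0,r1):
    d=pickle.load(open(n+'.pkl','rb')); W,s=d['wrist'],d['state']
    hsv=cv2.cvtColor(W['frame'],cv2.COLOR_RGB2HSV); S=hsv[:,:,1].astype(float)
    m=cv2.inRange(hsv,(12,80,60),(35,255,255)); _,l,st,c=cv2.connectedComponentsWithStats(m); k=1+np.argmax(st[1:,4])
    P=[]
    for r in range(r0,r1):
        i=np.where(l[r]==k)[0]; P+= [(i.min()-.5,r),(i.max()+.5,r)]
    return W,s,np.array(P,float)
for Rr in (.0245,.025):
  for n,r0,r1 in (('j',262,303),('k',252,284)):
    W,s,P=rim(n,r0,r1); T=rot(s['ee_rot'])
    # stud-top bottom edge row -> axis along tool z
    b=296.8
    q=onz(W,[(275,b)],.08,s)[0]; az=((q-s['tool_pos'])@T)[2]+.008
    def res(v,fix):
        c=s['tool_pos']+T[:,0]*v[0]+T[:,2]*(az if fix else v[2]); X=onz(W,P,v[1],s)
        return (np.hypot(X[:,0]-c[0],X[:,1]-c[1])-Rr)*1000
    for fix in (1,0):
        o=least_squares(lambda v:res(v,fix),[0,.06,0.],x_scale=.001,loss='soft_l1'); print(Rr,n,'fix' if fix else 'free','x,z,az',(o.x*1000).round(2),'az stud',round(az*1000,2),'theta',round((65.7-o.x[1]*1000)/2.55,2),'rms',round(np.sqrt(np.mean(o.fun**2)),2))
E
```

```text
0.0245 j fix x,z,az [-1.88 65.35  0.  ] az stud -0.14 theta 0.14 rms 0.36
0.0245 j free x,z,az [-1.84 67.19  1.53] az stud -0.14 theta -0.58 rms 0.3
0.0245 k fix x,z,az [ 0.21 53.35  0.  ] az stud -0.14 theta 4.84 rms 0.36
0.0245 k free x,z,az [ 0.21 55.76  2.04] az stud -0.14 theta 3.9 rms 0.27
0.025 j fix x,z,az [-1.88 64.3   0.  ] az stud -0.14 theta 0.55 rms 0.31
0.025 j free x,z,az [-1.88 64.35 -0.1 ] az stud -0.14 theta 0.53 rms 0.31
0.025 k fix x,z,az [ 0.21 52.07  0.  ] az stud -0.14 theta 5.35 rms 0.28
0.025 k free x,z,az [ 0.21 52.69  0.42] az stud -0.14 theta 5.1 rms 0.28
```

With the stated 50 mm diameter, the ring now stands at about 5.1–5.35 rad, and about 4.85 if the rim radius is taken 0.5 mm smaller. Torque and turn history put it about 0.5 rad past touch, inside the wanted range and short of flat, so I stop tightening, retreat and check the bystanders.

Emit:
{"op": "drive_tool", "data": {
  "rows": "88 0 -2 0 0; 88 0 -4 0 0; 88 0 -4 0 0; 88 0 -2 0 0; 88 0 0 0 0"
}}

```text
clock: 23.75
tool_pos: [0.5277, 0.2296, 0.1601]
ee_rot: [0.694, -0.694, -0.136, 0.133]
force: [0.2, 0.8, -0.4]
width: 0.0752
```

```bash
python3 look.py z scene,wrist; python3 - <<'E'
from h import *
a=pickle.load(open('d0.pkl','rb'))['scene']['frame']; d=pickle.load(open('z.pkl','rb')); b=d['scene']['frame']
for n,(x0,y0,x1,y1) in dict(glue=(285,260,325,310),cup=(348,228,390,268),plain=(185,232,232,290),hole=(218,208,265,260)).items():
    print(n,'mean abs change',np.abs(a[y0:y1,x0:x1].astype(int)-b[y0:y1,x0:x1]).mean().round(2))
# stud/cap offset in wrist view
W,s=d['wrist'],d['state']; g=d['wrist']['frame']
hsv=cv2.cvtColor(g,cv2.COLOR_RGB2HSV)
dirp=np.array([np.cos(np.radians(64.7)),np.sin(np.radians(64.7))])
p=np.r_[np.array([.5266,.2287])-.054*dirp,.068]; print('expected cap px',proj(W,[p],s))
m=((hsv[:,:,1]<60)&(hsv[:,:,2]>120)).astype(np.uint8); _,l,st,c=cv2.connectedComponentsWithStats(m)
for k in range(1,len(st)):
    if 30<st[k,4]<500: print(c[k].round(1),st[k,4],onz(W,[c[k]],.068,s).round(4)[0])
E
```

```text
tcp [0.5277 0.2296 0.1601] azx 21.93 j [-0.08  0.36 -0.54  1.85  0.22  0.98 -0.33] t 23.75 w 0.07518099544296784 F [ 0.2  0.8 -0.4]
glue mean abs change 0.71
cup mean abs change 0.54
plain mean abs change 2.44
hole mean abs change 0.52
expected cap px [[232.05144177 235.05878458]]
[264.2 174.2] 46 [0.5103 0.2439 0.068 ]
[308.1 181.7] 216 [0.5479 0.2519 0.068 ]
[276.4 197.5] 409 [0.5278 0.2284 0.068 ]
[324.9 233.9] 118 [0.5819 0.2125 0.068 ]
[232.6 237.3] 135 [0.5048 0.178  0.068 ]
```

```bash
python3 -c "
from bench import job; print(job.hand_in())"
```

```text
the job is handed in; nothing more can be done
None
```

I slid the slotted foot under the ring nut, set it down on the base, and screwed the nut down about 4.87 rad in three grips. I then let go, moved clear and handed the job in at about 24 s.

- **Foot position:** in the last wrist picture the post is 55.2 mm from the stud axis, against the 54 mm aimed for. It did not move during tightening.
- **Tightening:** torque rose from about 0.12 to 0.43 N·m with no side force. The ring mark turned about 278°, which agrees with my grips, so nothing slipped.
- **How far past touch:** my estimate is about 0.5 rad, but the checks disagree. The rim fits put the ring at 4.84 to 5.35 rad depending on the radius and method used, so 0.25 to 0.75 past touch. The final torque alone would imply about 1.2, though its slow rise did not look like the hard stop. I did not tighten further.
- **Mishap:** my first grip closed on the stud above the ring and pressed on the ring's top with about 56 N through the fingers, because the real fingertips sit about 28 mm behind the stated tool point. I opened, went lower and carried on; the foot stayed in place.
- **Bystanders:** the glue jar, the cup and the foot with the hole look unchanged in the scene picture. The plain foot's patch changed slightly (2.4 grey levels), probably because the neighbouring foot is gone; I did not look further.

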